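# Unclip the battery cover of the dust extractor's power box

## Robot

A 6-joint arm with a two-finger parallel gripper is mounted at the origin on the work surface. World frame = base frame: x ahead of the robot, y to its left, z up, the work surface at z = 0. Lengths are in mm, angles in rad, forces in N, time in s.
With the tool pointing down it reaches from about 400 to 825 mm from the base axis. Payload 7 kg.
Tool frame: the origin (TCP) lies at the very end of the fingers, on their centre line; the grasp point (between the pads) lies 19 mm behind it; z points along the fingers, y is the line along which they close (so a half turn about z gives the same grasp; the last joint's range is limited). The gripper opens to 85 mm and grips with 20 to 120 N. Pads are 22 mm wide; open, the fingers measure 114 mm over their backs; the gripper's body (76 mm by 85 mm) begins 54 mm behind the grasp point. The pads swing forward as they close: fully open they stand 13 mm farther back than shut.
Start: joints at [-0.846, 0.359, 0.012, 0, -1.224, -0.288], TCP at [285.525, -611.613, 231.302] pointing down, gripper open.
Joint ranges: [-3.07, 3.07], [-1.43, 2.12], [-1.02, 1.25], [-3.03, 1.67], [-3.05, -0], [-3.03, 3.03]. Speed limits (rad/s): [2.39, 2.39, 3.01, 3.14, 3.14, 3.14].

## Interface

Orientations are given as a unit quaternion [w, x, y, z].
In Python, from plant import readout, camera, camera_info, job gives the robot as it stands.
- The arm moves only by the tool move_arm, never from a script. Its argument "deltas" is a list of rows, each a list of 7 numbers: the shift along the tool's x, y, z in m, then the turn, a rotation vector about the tool's x, y, z in rad, then the closure, from 0 (fully open) to 1 (shut). A call has 1 to 8 rows; each row is the pose to reach, as a shift and turn from the pose commanded when the call began, along the tool's axes at that moment; what a row does not reach only later rows make up. A row lasts 1/12 s, in which the tool goes at most 41.7 mm and 7.16 degrees, less where a joint would pass 70% of its speed; a pose out of reach is approached as far as the arm can. A call with a gripper value outside its range is refused whole. The fingers move at their own pace and stop on an object; "force" is the grip in N (left out, the last holds). Time passes only in rows, so rows that repeat a pose let the fingers close. It gives the time, the measured TCP pose, the force, the opening and the grip force at its end, in the units of the state.
- readout.observe(): the state, without advancing time (a new reading comes with each control period).
- camera(name): name is "side" or "top" or "wrist"; returns (picture, depth): 480x640x3 uint8, red, green, blue; 480x640 float32, mm along the optical axis (not along the pixel's ray), 0 where there is no reading.
- camera_info(name): a dict with "intrinsics" (3x3 intrinsics, pixels), "world_to_cam" (4x4, takes a point from world to camera coordinates); the wrist camera has in their place "T_tool_cam" (4x4, takes a point from camera to tool coordinates, whose origin is the TCP and whose axes are the flange's). Camera axes: x right, y up, looking along -z (the intrinsics and any distortion apply to the point x, -y, -z); pixel columns grow to the right and rows downward; lengths in mm; the calibration is good to about 2 mm. The wrist camera is an equidistant fisheye: a pixel r from the principal point sees the ray r / f radians off the axis. A picture is of the moment at which its call begins: read the wrist's pose just before it. camera_info takes no time and is no camera call.
- job.sign_off(): hands the job in; it is judged then, once.
The state is a dict: "time_s": time; "joints": joint angles; "qd": joint speeds; "joint_torque": joint torques, N m; "ee_pos": TCP position; "tcp_rot": TCP orientation; "ft_force": force on the tool from outside, world axes, zero at the start; "torque": the same for the moment, N m; "grip_width": finger opening in mm; "grasp_force": force on a finger pad.
Only numpy, scipy, OpenCV 4.12 (cv2) and the standard library are available. Lean on these libraries where they do the work, as an engineer would, in place of code of your own. Each camera call takes 0.05 s, during which the arm holds its last target. There are 200 camera calls.

## Task

The green battery cover of the grey power box is held down by one springy orange tongue. Gently press the tongue's yellow thumb pad inward, only as hard as it needs (it cracks if forced), and hold it until the cover has sprung up; then lift the cover off by its black grip bar and lay it flat, bar up, on the floor of the wooden tray. Do not pry the cover against the tongue or drop it, and leave everything else on the bench where it is.

Things in the scene. Friction and masses are not known exactly. Their poses are not given: they have to be found in the camera images.
- power_box: Grey box fixed to the bench, 200 x 140 mm, 74 mm high, left or right and turned. Origin on the bench under the middle of its battery bay (122 x 102 mm, open upward); z up, +x towards the end with the tongue. Outer faces at x = -118 and +82 mm, y = -70 and +70 mm; a round hose port (48 mm across, 30 mm long) on the -x end.
- tongue: Orange spring tongue, 24 mm wide (y), 6 mm thick, standing through the cover's slot at x 12 to 18 mm of the box; top 107 mm above the bench. Origin on its hinge inside the box, at x 52, y 0, z 20 mm in the box's frame; axis y. Its 4 mm thick barb, underside 71 mm above the bench, points to the box's +x and hooks 5 mm over the cover's outer bar. Let go, it springs back, under the sprung-up cover, which is then free.
- pad_mean (a point): Average place of the middle of the face of the tongue's yellow thumb pad (x 34, y 0, z 97 mm in the box's frame, does not move with the pad). The pad is 26 mm wide (y), 22 mm high (86 to 108 mm above the bench) and faces the box's +x. It sits on a long set screw: the real face is anywhere up to 12 mm in or out (x 22 to 46 mm), different each time and not measured.
- bay (a point): Middle of the bay at the seated cover's underside (64 mm up). Press the pad level, to the box's -x: it yields from 1.5 N; the barb clears after 8 to 10 mm, at 7 to 9 N; a hard stop comes at 11.5 mm, 9.5 N; over 13 N cracks it. Press to 10 or 11 N and hold: a spring frame (3 N) lifts the cover 13 mm within a second, and it stays up. Its top rises to 83 mm; press above that.
- cover: Green cover panel, 120 (x) x 100 (y) x 6 mm, about 0.14 kg, lying in the bay with its axes along the box's. Origin at the centre of its underside, 64 mm above the bench when seated (about 65 held up against the barb), 77 mm when sprung up. Slot for the tongue: x 3 to 50 mm, y -18 to +18 mm. Must be lifted straight up until the slot is clear of the tongue (at least 45 mm).
- cover_grip (a point): Middle of the top of the cover's black grip bar, which is 36 mm long (x), 16 mm wide (y) and 30 mm high above the panel; at x -26, y 0, z 36 mm from the cover's origin. Its axes are the cover's.
- tray: Brown wooden tray fixed to the bench, outside 184 (x) x 164 (y) x 24 mm, walls and floor about 8 and 5 mm thick, inside 168 x 148 mm. Origin at the centre of its underside on the bench; its axes follow its sides. The cover fits flat inside with its long side along the tray's x.
- brass_ring: Brass ring, 34 mm across, 8 mm high, lying on the box's top near the hose-port end. Leave alone. Origin: centre of underside.
- bung: Turned wooden bung, 42 mm across, 35 mm high, between box and tray. Leave alone. Origin: centre of underside.
- glue: White glue bottle, 56 mm across, 150 mm high, beyond the box and tray. Leave alone. Origin: centre of underside.
- wood_pot: Pale wooden pot, 90 mm across, 80 mm high, beyond the box and tray. Leave alone. Origin: centre of underside.
- mug: Blue mug with a handle, 80 mm across, 90 mm high, on the left. Leave alone. Origin: centre of underside.
- mallet: Wooden mallet lying down at the far right. Leave alone. Origin: middle of its underside.
- driver: Screwdriver with red handle lying on the right. Leave alone. Origin: middle of its underside.
- clamp: Green and black bar clamp, 200 mm long, 18 mm high, lying on the left. Leave alone. Origin: middle of the bar, on the bench.
Not all that is in view belongs to the job. What is shaped like the cover but red is not meant. Leave any pink look-alike of the tray alone.

How it is judged (in metres and radians):
On the way, in this order (a step that is already met when the one before it is completed fails the run):
1. tongue pressed in and the cover sprung up at least 9 mm in the box (z of cover in the frame of power_box above 0.073 m and horizontal distance between cover and power_box below 0.01 m), for 0.2 s.
2. cover lifted clear of the box, held by the fingers (z of cover in the frame of power_box above 0.11 m and contact force between the fingers and cover above 1 N), for 0.1 s.
At the end, for the whole second after the job is handed in: The cover lies flat (within 0.06 rad), grip bar up, at rest on the tray's floor inside its walls (origin within 35 mm of the tray's middle along each tray axis and 1 to 11 mm above the bench), released (z of cover in the frame of tray between 0.001 and 0.011 m and x of cover in the frame of tray between -0.035 and 0.035 m and y of cover in the frame of tray between -0.035 and 0.035 m and angle between cover's own z axis and vertical below 0.06 rad and linear speed of cover below 0.02 m/s); the robot touches nothing.
It fails at once if tongue or its thumb pad pressed with more than 13 N (cracked) (contact force between any of the arm, the fingers and tongue above 13 N).
It fails at once if cover forced against the tongue with more than 30 N (contact force between cover and tongue above 30 N).
It fails at once if cover dropped (moving faster than 0.5 m/s while not held) (linear speed of cover above 0.5 m/s and contact force between the fingers and cover below 0.5 N).
It fails at once if a bystander moved more than 30 mm (distance of any of brass_ring, bung, glue, wood_pot, mug, mallet, driver, clamp from where it was at the start of the episode above 0.03 m).
It also fails if it takes over 64 s, if anything falls off the work surface, if the arm or the gripper's body presses on something with over 40 N, if the wrist force passes 120 N, or if a joint passes its speed limit or range.

## Working session

There is one attempt and no reset: what is moved stays moved. The work goes in short steps, Python scripts to look and compute and a tool call to move; the robot and the scene stay as the last step left them, time stands still between calls to the robot, and variables do not carry over. Pictures are saved under pics/ and viewed, at most 10 in all, crops included, and the job is handed in when it is done.

Besides the shell and the picture viewer there is one more tool, called by a JSON object that holds its "api" and its "payload", one argument or row to a line. move_arm: Moves the arm, as the interface text tells. Its arguments: {"type":"object","properties":{"deltas":{"type":"array"},"force":{"type":"number"}},"required":["deltas"]}

```bash
mkdir -p pics; ls
python3 - <<'E'
from plant import readout,camera,camera_info
import cv2,numpy as np
s=readout.observe();print(s)
for n in ("top","side"):
    p,d=camera(n);cv2.imwrite(f"pics/{n}0.png",p[:,:,::-1]);np.savez(f"{n}0.npz",p=p,d=d)
    i=camera_info(n);print(n,i)
print(camera_info("wrist"))
E
```

```text
pics
{'time_s': 0.0, 'joints': array([-8.45897778e-01,  3.59399859e-01,  1.10751562e-02, -3.72556695e-04,
       -1.22409436e+00, -2.88111668e-01]), 'qd': array([ 0.00014327,  0.00114015,  0.00092949, -0.00022412, -0.00046688,
        0.0006366 ]), 'joint_torque': array([-1.99979419e-03, -5.83331501e+01,  2.93413389e+01,  6.93682551e+00,
       -6.00078609e-03,  8.92625826e-05]), 'ee_pos': array([ 285.33600016, -611.20036898,  230.35834346]), 'tcp_rot': array([-2.40462003e-04, -2.16599497e-01,  9.76260195e-01,  7.94464629e-04]), 'ft_force': array([-0.15192145, -0.42372128, -1.06617574]), 'torque': array([-0.01027397,  0.0295791 , -0.00495937]), 'grasp_force': 0.0, 'grip_width': 85.31408287054884}
top {'intrinsics': array([[534.46399196,   0.        , 315.77450566],
       [  0.        , 534.46399196, 235.25051433],
       [  0.        ,   0.        ,   1.        ]]), 'world_to_cam': array([[ 1.10705251e-01, -9.93845343e-01,  3.97252124e-03,
        -2.23923057e+01],
       [ 9.73525960e-01,  1.09244403e-01,  2.00780639e-01,
        -5.42641444e+02],
       [-1.99978879e-01, -1.836011
[... 496 characters left out ...]
],
       [-5.63897715e-01,  6.19813598e-01,  5.45756787e-01,
        -9.12861513e+02],
       [ 0.00000000e+00,  0.00000000e+00,  0.00000000e+00,
         1.00000000e+00]])}
{'intrinsics': array([[371.64829954,   0.        , 323.29615822],
       [  0.        , 371.64829954, 243.84765865],
       [  0.        ,   0.        ,   1.        ]]), 'T_tool_cam': array([[-3.63443659e-04,  9.44069897e-01,  3.29745201e-01,
         8.48862073e+01],
       [ 9.99999854e-01,  2.11267488e-04,  4.97330453e-04,
        -6.25258933e-01],
       [ 3.99850269e-04,  3.29745334e-01, -9.44069836e-01,
        -1.42045582e+02],
       [ 0.00000000e+00,  0.00000000e+00,  0.00000000e+00,
         1.00000000e+00]])}
```

View pics/top0.png

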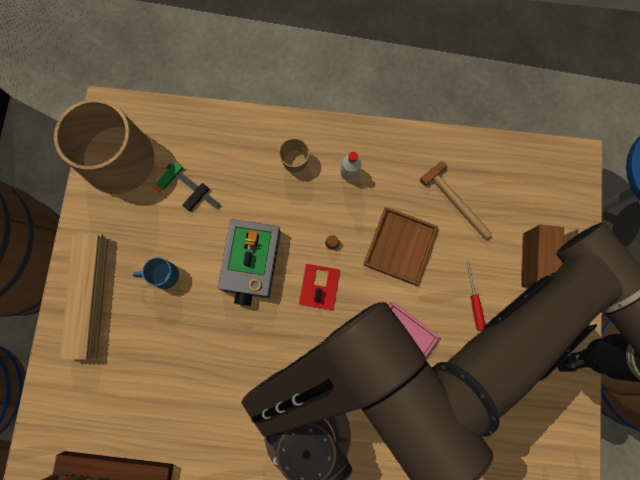

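View pics/side0.png

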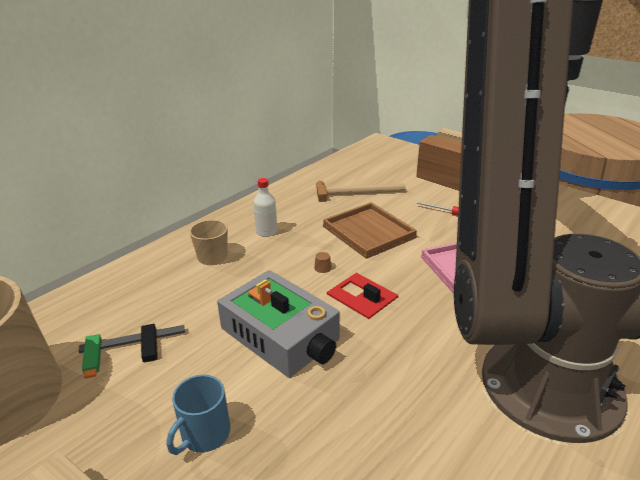

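The top view shows the grey box at (250,260) with the green cover, the orange tongue at (251,240), the black bar at (250,259), the ring at (255,286) and the hose port at (243,298). The brown tray is at (402,246), and the bung at (332,243) sits between box and tray. There are two candidates for the cover: green at (250,252), in the box, and red at (320,287), on the bench. The green one fits, as it lies in the box. There are also two trays, brown at (402,246) and pink at (412,330); brown wood is the one described.

```bash
cat > h.py <<'E'
import numpy as np,cv2
from plant import camera_info
def plane(n,uv,z):
    """pixels -> world points on the plane of height z"""
    i=camera_info(n);K=i["intrinsics"];T=i["world_to_cam"];R=T[:3,:3];c=-R.T@T[:3,3]
    uv=np.asarray(uv,float).reshape(-1,2)
    r=np.c_[(uv[:,0]-K[0,2])/K[0,0],-(uv[:,1]-K[1,2])/K[1,1],-np.ones(len(uv))]@R
    return c+r*((z-c[2])/r[:,2])[:,None]
def cloud(n,d):
    i=camera_info(n);K=i["intrinsics"];T=i["world_to_cam"]
    v,u=np.mgrid[:480,:640]
    P=np.stack([(u-K[0,2])/K[0,0]*d,-(v-K[1,2])/K[1,1]*d,-d],-1)
    return (P-T[:3,3])@T[:3,:3]
def biggest(m):
    n,l,s,c=cv2.connectedComponentsWithStats(m.astype(np.uint8));return l==1+np.argmax(s[1:,4])
def rect(P):
    (c,s,a)=cv2.minAreaRect(np.float32(P)[:,:2]);return np.round(c,1),np.round(s,1),round(a,2)
E
python3 - <<'E'
from h import *
for n in("top","side"):
    z=np.load(n+"0.npz");p=z["p"];P=cloud(n,z["d"]);h=cv2.cvtColor(p,cv2.COLOR_RGB2HSV)
    H,S,V=h[...,0],h[...,1],h[...,2]
    box=np.s_[210:310,210:290] if n=="top" else np.s_[260:380,205:350]
    w=np.zeros((480,640),bool);w[box]=1
    g=biggest(w&(H>50)&(H<75)&(S>120))
    v,u=np.nonzero(g);print(n,"green",rect(plane(n,np.c_[u,v],70)),"z",np.median(P[g][:,2]))
    bm=biggest(w&(P[...,2]>60)&(P[...,2]<90)&((S<60)|g))
    v,u=np.nonzero(bm);print(" boxtop",rect(plane(n,np.c_[u,v],74)),np.median(P[bm][:,2]))
    for nm,m in(("orange",(H>5)&(H<20)&(S>180)&(V>120)),("yellow",(H>=20)&(H<32)&(S>150)),("black",(V<45))):
        m=m&w; 
        if m.any():
            v,u=np.nonzero(m);print(" ",nm,m.sum(),u.mean(),v.mean(),P[m].mean(0).round(1),P[m].max(0).round(1),P[m].min(0).round(1))
    t=np.s_[200:290,360:445] if n=="top" else np.s_[200:260,318:420]
    w=np.zeros((480,640),bool);w[t]=1
    b=w&(P[...,2]>14)&(P[...,2]<34);b=biggest(b)
    v,u=np.nonzero(b);print(" tray rim",b.sum(),rect(plane(n,np.c_[u,v],24)))
p=np.load("top0.npz")["p"];q=np.load("side0.npz")["p"]
a=cv2.resize(p[210:310,210:310],(400,400),interpolation=2);b=cv2.resize(q[265:365,215:315],(400,400),interpolation=2)
cv2.imwrite("pics/crop1.png",np.hstack([a,b])[:,:,::-1])
E
```

```text
Traceback (most recent call last):
  File "h.py", line 17, in rect
    (c,s,a)=cv2.minAreaRect(np.float32(P)[:,:2]);return np.round(c,1),np.round(s,1),round(a,2)
            ~~~~~~~~~~~~~~~^^^^^^^^^^^^^^^^^^^^^
cv2.error: OpenCV(4.12.0) /io/opencv/modules/imgproc/src/convhull.cpp:143: error: (-215:Assertion failed) total >= 0 && (depth == CV_32F || depth == CV_32S) in function 'convexHull'
```

```bash
sed -i 's/np.float32(P)\[:,:2\]/np.ascontiguousarray(P[:,:2],dtype=np.float32)/' h.py
cat > m1.py <<'E'
from h import *
for n in("top","side"):
    z=np.load(n+"0.npz");p=z["p"];P=cloud(n,z["d"]);h=cv2.cvtColor(p,cv2.COLOR_RGB2HSV)
    H,S,V=h[...,0],h[...,1],h[...,2]
    box=np.s_[210:310,210:290] if n=="top" else np.s_[260:380,205:350]
    w=np.zeros((480,640),bool);w[box]=1
    g=biggest(w&(H>50)&(H<75)&(S>120))
    v,u=np.nonzero(g);print(n,"green",rect(plane(n,np.c_[u,v],70)),"z",np.median(P[g][:,2]))
    bm=biggest(w&(P[...,2]>60)&(P[...,2]<90)&((S<60)|g))
    v,u=np.nonzero(bm);print(" boxtop",rect(plane(n,np.c_[u,v],74)),np.median(P[bm][:,2]))
    for nm,m in(("orange",(H>5)&(H<20)&(S>180)&(V>120)),("yellow",(H>=20)&(H<32)&(S>150)),("black",(V<45))):
        m=m&w
        if m.any():
            v,u=np.nonzero(m);print(" ",nm,m.sum(),u.mean(),v.mean(),P[m].mean(0).round(1),P[m].max(0).round(1),P[m].min(0).round(1))
    t=np.s_[200:290,360:445] if n=="top" else np.s_[200:260,318:420]
    w=np.zeros((480,640),bool);w[t]=1
    b=biggest(w&(P[...,2]>14)&(P[...,2]<34))
    v,u=np.nonzero(b);print(" tray rim",b.sum(),rect(plane(n,np.c_[u,v],24)))
p=np.load("top0.npz")["p"];q=np.load("side0.npz")["p"]
a=cv2.resize(p[210:310,210:310],(400,400),interpolation=2);b=cv2.resize(q[265:365,215:315],(400,400),interpolation=2)
cv2.imwrite("pics/crop1.png",np.hstack([a,b])[:,:,::-1])
E
python3 m1.py
```

```text
top green (array([475.8, 216.7]), array([100.1, 120. ]), 87.83) z 70.78019681339666
 boxtop (array([441.3, 216.5]), array([140.9, 228.9]), 87.94) 72.45897665653828
  orange 84 251.32142857142858 236.89285714285714 [511.8 215.2  81.7] [529.2 227.3 108.6] [486.7 203.4  66.5]
  yellow 33 250.78787878787878 251.9090909090909 [468.3 209.8  90.9] [530.8 241.3 113.7] [369.1 174.    8.3]
  black 452 252.10398230088495 278.6570796460177 [399.1 199.3  62.8] [ 547.4  276.5 1540. ] [238.6  10.2  -4.9]
 tray rim 700 (array([ 546.5, -207.3]), array([163.7, 185. ]), 75.09)
side green (array([475.7, 214.8]), array([ 98.5, 119.4]), 87.89) z 70.34156655183716
 boxtop (array([448.6, 221.7]), array([148.3, 211.2]), 88.08) 72.17492387228232
  orange 63 260.5238095238095 294.55555555555554 [492.3 224.1  85.4] [529.5 228.7 107.4] [484.8 205.1  63.8]
  yellow 30 259.56666666666666 288.73333333333335 [495.7 222.2  96.8] [501.4 228.3 108.4] [485.7 205.   62.9]
  black 989 298.51567239635995 333.8695652173913 [382.3 237.3  59.7] [511.3 741.6 715. ] [-111.6  198.7    7.1]
 tray rim 880 (array([ 542.1, -201.4]), array([174.1, 195.3]), 75.28)
```

View pics/crop1.png

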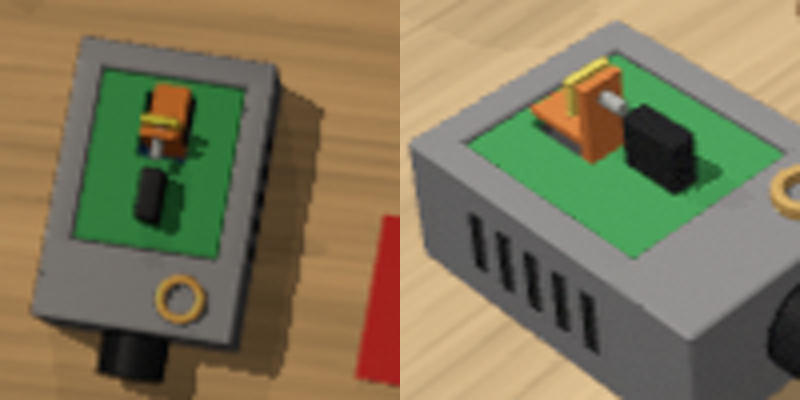

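The crop confirms the green cover in the grey box. The yellow pad is on the tongue's far side (the box's +x) and the black bar is nearer the hose port. Box: (475.8, 216), yaw −2.15°, panel 100×120 at z 70, as specified. Tray: (546.5, −207.3), yaw −14.9°, 164×185, as specified.

```bash
cat >> h.py <<'E'
from scipy.spatial.transform import Rotation as Ro
BOX=(np.array([475.8,216.,0]),-2.15)
TRAY=(np.array([546.5,-207.3,0]),-14.9)
def W(f,p): return f[0]+Ro.from_euler('z',f[1],degrees=True).apply(p)
def go(p,yaw):
    """shift (m) and rotvec in tool axes to TCP p, tool x at yaw, tool z down"""
    from plant import readout
    s=readout.observe();q=s["tcp_rot"];R=Ro.from_quat([q[1],q[2],q[3],q[0]])
    G=Ro.from_euler('z',yaw,degrees=True)*Ro.from_euler('x',180,degrees=True)
    print("t",round(s["time_s"],2),"at",s["ee_pos"].round(1),"to",np.round(p,1),"shift",R.inv().apply(p-s["ee_pos"]).round(1)/1e3,"rot",(R.inv()*G).as_rotvec().round(3),"F",s["ft_force"].round(2),"w",round(s["grip_width"],1),round(s["grasp_force"],1))
E
python3 - <<'E'
from h import *
go(W(BOX,[72,0,200]),BOX[1])
z=np.load("top0.npz");h=cv2.cvtColor(z["p"],cv2.COLOR_RGB2HSV)[235:246,240:262]
m=(h[...,0]>=20)&(h[...,0]<32)&(h[...,1]>140);v,u=np.nonzero(m)
w=plane("top",np.c_[u+240,v+235],108);b=Ro.from_euler('z',2.15,degrees=True).apply(w-BOX[0])
print("pad top in box frame",b.min(0),b.max(0),b.mean(0))
E
```

```text
t 0.1 at [ 285.4 -611.3  230.4] to [547.7 213.3 200. ] shift [-0.5865  0.6361  0.0313] rot [ 1.000e-03  2.000e-03 -2.667e+00] F [-0.19  0.06 -0.23] w 85.2 0.0
pad top in box frame [ 17.29917691 -12.48873399 108.        ] [ 26.33037894  12.26026146 108.        ] [ 22.37861335   0.75672176 108.        ]
```

{"api": "move_arm", "payload": {
  "deltas": [
    [-0.586,0.636,0,0,0,-2.667,1],
    [-0.586,0.636,0,0,0,-2.667,1],
    [-0.586,0.636,0,0,0,-2.667,1],
    [-0.586,0.636,0,0,0,-2.667,1],
    [-0.586,0.636,0,0,0,-2.667,1],
    [-0.586,0.636,0,0,0,-2.667,1],
    [-0.586,0.636,0,0,0,-2.667,1],
    [-0.586,0.636,0,0,0,-2.667,1]
  ],
  "force": 20
}}

```text
time_s: 0.77
ee_pos: [386.4, -292.0, 231.1]
tcp_rot: [0.0, -0.66, 0.751, 0.0]
ft_force: [1.6, -0.4, 0.2]
grip_width: 0.1
grasp_force: 0.0
```

```bash
python3 -c "
from h import *
go(W(BOX,[72,0,200]),BOX[1])"
```

```text
t 0.77 at [ 386.4 -292.   231.1] to [547.7 213.3 200. ] shift [-0.5218 -0.0955  0.0312] rot [-0.     0.    -1.661] F [ 1.55 -0.43  0.22] w 0.1 0.0
```

{"api": "move_arm", "payload": {
  "deltas": [
    [-0.522,-0.095,0,0,0,-1.661,1],
    [-0.522,-0.095,0,0,0,-1.661,1],
    [-0.522,-0.095,0,0,0,-1.661,1],
    [-0.522,-0.095,0,0,0,-1.661,1],
    [-0.522,-0.095,0,0,0,-1.661,1],
    [-0.522,-0.095,0,0,0,-1.661,1],
    [-0.522,-0.095,0,0,0,-1.661,1],
    [-0.522,-0.095,0,0,0,-1.661,1]
  ]
}}

```text
time_s: 1.43
ee_pos: [489.3, 25.3, 231.4]
tcp_rot: [-0.0, 0.94, -0.342, 0.0]
ft_force: [0.7, -0.6, 0.0]
grip_width: -0.0
grasp_force: 0.0
```

```bash
python3 -c "
from h import *
go(W(BOX,[72,0,200]),BOX[1])"
```

```text
t 1.43 at [489.3  25.3 231.4] to [547.7 213.3 200. ] shift [-0.0761 -0.1816  0.0314] rot [-0.    -0.    -0.661] F [ 0.72 -0.6   0.03] w -0.0 0.0
```

{"api": "move_arm", "payload": {
  "deltas": [
    [-0.076,-0.182,0.03,0,0,-0.661,1],
    [-0.076,-0.182,0.03,0,0,-0.661,1],
    [-0.076,-0.182,0.03,0,0,-0.661,1],
    [-0.076,-0.182,0.03,0,0,-0.661,1],
    [-0.076,-0.182,0.03,0,0,-0.661,1],
    [-0.076,-0.182,0.03,0,0,-0.661,1],
    [-0.076,-0.182,0.03,0,0,-0.661,1],
    [-0.076,-0.182,0.03,0,0,-0.661,1]
  ]
}}

```text
time_s: 2.1
ee_pos: [549.0, 210.9, 200.6]
tcp_rot: [0.0, 1.0, -0.023, -0.001]
ft_force: [1.1, -0.5, 0.5]
grip_width: -0.0
grasp_force: 0.0
```

```bash
python3 -c "
from h import *
go(W(BOX,[72,0,91]),BOX[1])"
```

```text
t 2.1 at [549.  210.9 200.6] to [547.7 213.3  91. ] shift [-0.0012 -0.0025  0.1096] rot [ 0.001  0.001 -0.008] F [ 1.07 -0.51  0.55] w -0.0 0.0
```

{"api": "move_arm", "payload": {
  "deltas": [
    [-0.001,-0.002,0.04,0,0,-0.008,1],
    [-0.001,-0.002,0.08,0,0,-0.008,1],
    [-0.001,-0.002,0.1,0,0,-0.008,1],
    [-0.001,-0.002,0.11,0,0,-0.008,1],
    [-0.001,-0.002,0.11,0,0,-0.008,1],
    [-0.001,-0.002,0.11,0,0,-0.008,1],
    [-0.001,-0.002,0.11,0,0,-0.008,1],
    [-0.001,-0.002,0.11,0,0,-0.008,1]
  ]
}}

```text
time_s: 2.77
ee_pos: [549.6, 213.6, 93.3]
tcp_rot: [-0.001, 1.0, -0.018, 0.001]
ft_force: [0.2, -1.2, 0.4]
grip_width: -0.1
grasp_force: 0.0
```

Run:
```python
from h import *
from plant import camera
go(W(BOX,[40,0,91]),BOX[1])
p,d=camera("wrist");q,_=camera("side")
cv2.imwrite("pics/w1.png",np.hstack([cv2.resize(p,(400,300)),cv2.resize(q[245:365,200:360],(400,300))])[:,:,::-1])
for i in range(3): go(W(BOX,[40,0,91]),BOX[1]); camera("wrist")
```

```text
t 2.77 at [549.6 213.6  93.3] to [515.8 214.5  91. ] shift [-0.0339  0.0003  0.0023] rot [-0.002 -0.003  0.001] F [ 0.24 -1.2   0.42] w -0.1 0.0
t 2.87 at [549.2 213.4  92.8] to [515.8 214.5  91. ] shift [-0.0335  0.0001  0.0017] rot [-0.002 -0.002  0.002] F [ 0.19 -0.22  0.11] w 0.1 0.0
t 2.92 at [549.  213.4  92.5] to [515.8 214.5  91. ] shift [-0.0333  0.0001  0.0015] rot [-0.001 -0.002  0.002] F [-0.    0.05 -0.2 ] w -0.2 0.0
t 2.97 at [548.9 213.3  92.2] to [515.8 214.5  91. ] shift [-0.0331 -0.      0.0012] rot [-0.001 -0.001  0.002] F [0.44 0.71 1.2 ] w 0.2 0.0
```

View pics/w1.png

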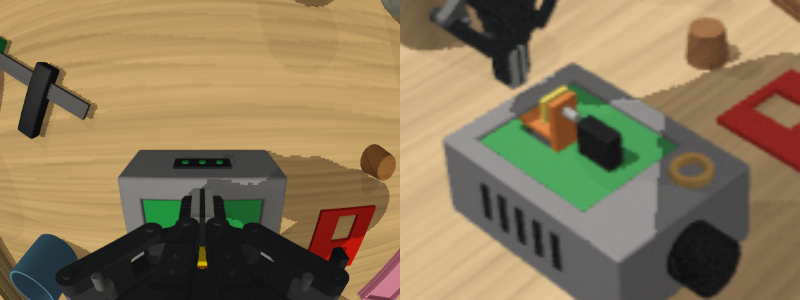

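The fingers are shut and sit in front of the pad, in line with it: the pad is at wrist-image (202,258) and the finger tips are about 45 mm beyond it in the side view.

{"api": "move_arm", "payload": {
  "deltas": [
    [-0.005,0,0,0,0,0,1],
    [-0.01,0,0,0,0,0,1],
    [-0.015,0,0,0,0,0,1],
    [-0.02,0,0,0,0,0,1],
    [-0.024,0,0,0,0,0,1],
    [-0.027,0,0,0,0,0,1],
    [-0.029,0,0,0,0,0,1],
    [-0.03,0,0,0,0,0,1]
  ]
}}

```text
time_s: 3.68
ee_pos: [518.3, 214.2, 91.4]
tcp_rot: [-0.0, 1.0, -0.018, 0.0]
ft_force: [-0.0, -0.2, -0.1]
grip_width: 0.4
grasp_force: 0.0
```

{"api": "move_arm", "payload": {
  "deltas": [
    [0,0,0,0,0,0,1],
    [0,0,0,0,0,0,1],
    [0,0,0,0,0,0,1]
  ]
}}

```text
time_s: 3.93
ee_pos: [518.7, 214.1, 91.3]
tcp_rot: [0.0, 1.0, -0.018, 0.0]
ft_force: [0.3, -0.6, -0.4]
grip_width: 0.3
grasp_force: 0.0
```

{"api": "move_arm", "payload": {
  "deltas": [
    [-0.001,0,0,0,0,0,1],
    [-0.002,0,0,0,0,0,1],
    [-0.003,0,0,0,0,0,1],
    [-0.004,0,0,0,0,0,1],
    [-0.005,0,0,0,0,0,1],
    [-0.006,0,0,0,0,0,1],
    [-0.006,0,0,0,0,0,1],
    [-0.006,0,0,0,0,0,1]
  ]
}}

```text
time_s: 4.6
ee_pos: [512.6, 214.3, 91.4]
tcp_rot: [-0.0, 1.0, -0.018, 0.0]
ft_force: [-1.1, -0.0, 0.4]
grip_width: 0.1
grasp_force: 0.0
```

{"api": "move_arm", "payload": {
  "deltas": [
    [-0.001,0,0,0,0,0,1],
    [-0.002,0,0,0,0,0,1],
    [-0.003,0,0,0,0,0,1],
    [-0.004,0,0,0,0,0,1],
    [-0.004,0,0,0,0,0,1],
    [-0.004,0,0,0,0,0,1]
  ]
}}

```text
time_s: 5.1
ee_pos: [509.1, 214.7, 91.4]
tcp_rot: [-0.0, 1.0, -0.018, 0.001]
ft_force: [4.6, 0.1, -3.2]
grip_width: -0.3
grasp_force: 2.5
```

{"api": "move_arm", "payload": {
  "deltas": [
    [0,0,0.001,0,0,0,1],
    [-0.001,0,0.0015,0,0,0,1],
    [-0.002,0,0.002,0,0,0,1],
    [-0.002,0,0.002,0,0,0,1],
    [-0.002,0,0.002,0,0,0,1]
  ]
}}

```text
time_s: 5.52
ee_pos: [507.0, 214.8, 89.8]
tcp_rot: [-0.0, 1.0, -0.018, 0.001]
ft_force: [3.8, -0.3, 3.0]
grip_width: -0.0
grasp_force: 2.4
```

Run:
```python
from plant import readout,camera
for i in range(4):
    s=readout.observe();print(s["ee_pos"].round(1),s["ft_force"].round(2),round(s["grasp_force"],1));camera("top")
```

```text
[507.  214.8  89.8] [ 3.82 -0.32  2.97] 2.4
[507.  214.8  89.7] [ 4.13 -0.71  3.73] 2.3
[507.  214.8  89.7] [4.32 0.05 4.23] 2.2
[506.9 214.8  89.7] [4.62 0.15 3.84] 2.2
```

{"api": "move_arm", "payload": {
  "deltas": [
    [-0.001,0,0,0,0,0,1],
    [-0.002,0,0,0,0,0,1],
    [-0.002,0,0,0,0,0,1],
    [-0.002,0,0,0,0,0,1]
  ]
}}

```text
time_s: 6.05
ee_pos: [504.9, 214.8, 89.0]
tcp_rot: [-0.0, 1.0, -0.018, 0.0]
ft_force: [7.1, 0.8, -1.3]
grip_width: 0.3
grasp_force: 3.3
```

```bash
cat > f.py <<'E'
from plant import readout,camera
import numpy as np
F=[]
for i in range(4):
    s=readout.observe();F.append(s["ft_force"]);camera("top")
print(s["time_s"],s["ee_pos"].round(1),np.mean(F,0).round(2),np.ptp(F,0).round(2))
E
python3 f.py
```

```text
6.2 [504.8 214.8  89. ] [ 6.82  0.51 -1.49] [1.2  1.83 0.42]
```

{"api": "move_arm", "payload": {
  "deltas": [
    [-0.0005,0,0.0004,0,0,0,1],
    [-0.001,0,0.0008,0,0,0,1],
    [-0.0015,0,0.001,0,0,0,1],
    [-0.002,0,0.0012,0,0,0,1],
    [-0.002,0,0.0012,0,0,0,1]
  ]
}}

```text
time_s: 6.67
ee_pos: [503.2, 215.0, 88.2]
tcp_rot: [-0.0, 1.0, -0.018, 0.001]
ft_force: [7.5, -0.4, 0.5]
grip_width: -0.2
grasp_force: 3.8
```

```bash
python3 f.py
```

```text
6.8167 [503.3 215.   88.2] [ 7.81 -0.63  0.57] [0.58 0.71 0.83]
```

{"api": "move_arm", "payload": {
  "deltas": [
    [-0.0005,0,0.0002,0,0,0,1],
    [-0.001,0,0.0004,0,0,0,1],
    [-0.0015,0,0.0006,0,0,0,1],
    [-0.0015,0,0.0006,0,0,0,1]
  ]
}}

```text
time_s: 7.2
ee_pos: [502.0, 215.1, 87.6]
tcp_rot: [-0.0, 1.0, -0.018, 0.001]
ft_force: [9.4, -1.2, -0.3]
grip_width: 0.1
grasp_force: 4.4
```

```bash
python3 f.py
```

```text
7.35 [502.1 215.1  87.7] [ 8.7 -0.7  0.3] [1.48 0.84 1.26]
```

{"api": "move_arm", "payload": {
  "deltas": [
    [-0.0004,0,0.0002,0,0,0,1],
    [-0.0008,0,0.0003,0,0,0,1],
    [-0.001,0,0.0004,0,0,0,1],
    [-0.001,0,0.0004,0,0,0,1]
  ]
}}

```text
time_s: 7.73
ee_pos: [501.5, 215.2, 87.4]
tcp_rot: [-0.0, 1.0, -0.018, 0.001]
ft_force: [10.8, -1.3, -0.6]
grip_width: -0.0
grasp_force: 5.3
```

```bash
cat >> f.py <<'E'
from h import *
for n,b in(("top",np.s_[210:310,210:290]),("side",np.s_[260:380,205:350])):
    p,d=camera(n);h=cv2.cvtColor(p,cv2.COLOR_RGB2HSV)[b];P=cloud(n,d)[b]
    g=(h[...,0]>50)&(h[...,0]<75)&(h[...,1]>120);print(n,g.sum(),"green z",np.percentile(P[g][:,2],[20,50,80]).round(1))
E
python3 f.py
```

```text
7.8833 [501.5 215.2  87.4] [10.45 -2.07 -0.04] [1.45 1.22 0.96]
top 886 green z [80.3 82.9 86.1]
side 1516 green z [81.  82.2 83.3]
```

The cover has sprung up: the green is now at z ≈ 83 (70 before), with 10.5 N on the pad. I'll hold briefly, then back off.

{"api": "move_arm", "payload": {
  "deltas": [
    [0,0,0,0,0,0,1],
    [0,0,0,0,0,0,1],
    [0,0,0,0,0,0,1],
    [0.005,0,-0.002,0,0,0,1],
    [0.015,0,-0.005,0,0,0,1],
    [0.03,0,-0.015,0,0,0,1],
    [0.03,0,-0.05,0,0,0,1],
    [0.03,0,-0.09,0,0,0,1]
  ]
}}

```text
time_s: 8.7
ee_pos: [527.8, 211.9, 174.4]
tcp_rot: [0.003, 1.0, -0.019, -0.004]
ft_force: [1.0, 0.5, -0.6]
grip_width: 0.1
grasp_force: 0.0
```

{"api": "move_arm", "payload": {
  "deltas": [
    [0,0,-0.03,0,0,0,0],
    [-0.03,0,-0.03,0,0,0,0],
    [-0.06,0,-0.03,0,0,0,0],
    [-0.075,0,-0.03,0,0,0,0],
    [-0.08,0,-0.03,0,0,0,0],
    [-0.08,0,-0.03,0,0,0,0]
  ]
}}

```text
time_s: 9.2
ee_pos: [448.6, 216.1, 206.9]
tcp_rot: [0.0, 1.0, -0.017, -0.001]
ft_force: [-0.4, -0.6, 0.7]
grip_width: 71.9
grasp_force: 0.0
```

```bash
cat > m2.py <<'E'
from h import *
from plant import camera,readout
for n,b in(("top",np.s_[205:310,205:290]),("side",np.s_[255:380,200:350])):
    p,d=camera(n);h=cv2.cvtColor(p,cv2.COLOR_RGB2HSV);P=cloud(n,d)
    w=np.zeros((480,640),bool);w[b]=1
    g=w&(h[...,0]>50)&(h[...,0]<75)&(h[...,1]>120)
    v,u=np.nonzero(biggest(g));print(n,g.sum(),rect(plane(n,np.c_[u,v],83)),np.percentile(P[g][:,2],[20,50,80]).round(1))
    k=w&(h[...,2]<45)&(P[...,2]>105)&(P[...,2]<120)
    v,u=np.nonzero(k);print("bar",k.sum(),P[k].mean(0).round(1),rect(plane(n,np.c_[u,v],113)) if k.any() else 0)
    cv2.imwrite(f"pics/{n}2.png",p[:,:,::-1])
p,d=camera("wrist")
a=cv2.imread("pics/top2.png")[200:320,200:360];s=cv2.imread("pics/side2.png")[245:365,200:360]
cv2.imwrite("pics/c2.png",np.hstack([cv2.resize(x,(266,200)) for x in(a,s,p[:,:,::-1])]))
go(W(BOX,[-26,0,88]),BOX[1])
E
python3 m2.py
```

```text
top 727 (array([474.5, 215.1]), array([100., 120.]), 87.73) [80.  83.2 86.3]
bar 48 [442.9 216.2 112.4] (array([442.7, 215.5]), array([24.6, 13.6]), 6.39)
side 1558 (array([471.3, 218.3]), array([102.6, 123. ]), 88.12) [81.  82.2 83.3]
bar 124 [445.5 219.2 110.8] (array([444.3, 221.6]), array([19.8, 38.8]), 88.69)
t 9.35 at [450.5 216.6 206.8] to [449.8 217.   88. ] shift [-0.0006 -0.0005  0.1188] rot [0.001 0.001 0.002] F [ 1.29 -0.51  0.16] w 85.6 0.0
```

View pics/c2.png

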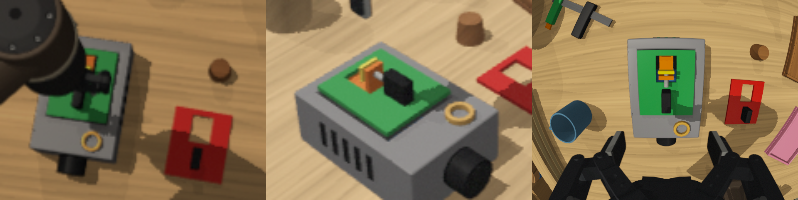

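The cover is sprung up above the rim, level, with its bar at about (449, 216), and the open gripper is above the bar. I'll descend.

{"api": "move_arm", "payload": {
  "deltas": [
    [-0.001,0,0.035,0,0,0,0],
    [-0.001,0,0.07,0,0,0,0],
    [-0.001,0,0.095,0,0,0,0],
    [-0.001,0,0.11,0,0,0,0],
    [-0.001,0,0.117,0,0,0,0],
    [-0.001,0,0.119,0,0,0,0],
    [-0.001,0,0.119,0,0,0,0],
    [-0.001,0,0.119,0,0,0,0]
  ]
}}

```text
time_s: 10.02
ee_pos: [449.9, 217.0, 88.9]
tcp_rot: [-0.0, 1.0, -0.018, 0.0]
ft_force: [-0.1, -0.5, 0.7]
grip_width: 85.3
grasp_force: 0.0
```

{"api": "move_arm", "payload": {
  "deltas": [
    [0,0,0,0,0,0,1],
    [0,0,0,0,0,0,1],
    [0,0,0,0,0,0,1],
    [0,0,0,0,0,0,1],
    [0,0,0,0,0,0,1],
    [0,0,0,0,0,0,1],
    [0,0,0,0,0,0,1],
    [0,0,0,0,0,0,1]
  ],
  "force": 40
}}

```text
time_s: 10.68
ee_pos: [449.2, 216.7, 88.2]
tcp_rot: [-0.0, 1.0, -0.018, 0.0]
ft_force: [-0.5, -0.1, 2.4]
grip_width: 14.9
grasp_force: 43.3
```

{"api": "move_arm", "payload": {
  "deltas": [
    [0,0,-0.003,0,0,0,1],
    [0,0,-0.008,0,0,0,1],
    [0,0,-0.014,0,0,0,1],
    [0,0,-0.02,0,0,0,1],
    [0,0,-0.026,0,0,0,1],
    [0,0,-0.026,0,0,0,1]
  ]
}}

```text
time_s: 11.18
ee_pos: [449.8, 217.2, 115.7]
tcp_rot: [-0.001, 1.0, -0.018, 0.001]
ft_force: [0.5, 0.1, -1.1]
grip_width: 15.0
grasp_force: 43.0
```

{"api": "move_arm", "payload": {
  "deltas": [
    [0,0,-0.012,0,0,0,1],
    [0,0,-0.025,0,0,0,1],
    [0,0,-0.04,0,0,0,1],
    [0,0,-0.06,0,0,0,1],
    [0,0,-0.08,0,0,0,1],
    [0,0,-0.1,0,0,0,1],
    [0,0,-0.11,0,0,0,1],
    [0,0,-0.11,0,0,0,1]
  ]
}}

```text
time_s: 11.85
ee_pos: [450.0, 217.3, 226.3]
tcp_rot: [-0.001, 1.0, -0.018, 0.002]
ft_force: [-0.7, 0.1, -1.6]
grip_width: 15.2
grasp_force: 43.0
```

Run:
```python
from h import *
from plant import camera
go(W(TRAY,[-26,0,224]),TRAY[1])
q,_=camera("side");p,_=camera("wrist")
cv2.imwrite("pics/c3.png",np.hstack([cv2.resize(q[150:390,180:500],(400,300)),cv2.resize(p,(400,300))])[:,:,::-1])
```

```text
t 11.85 at [450.  217.3 226.3] to [ 521.4 -200.6  224. ] shift [0.0862 0.4151 0.0014] rot [-0.003 -0.003  0.224] F [-0.71  0.12 -1.6 ] w 15.2 43.0
```

View pics/c3.png

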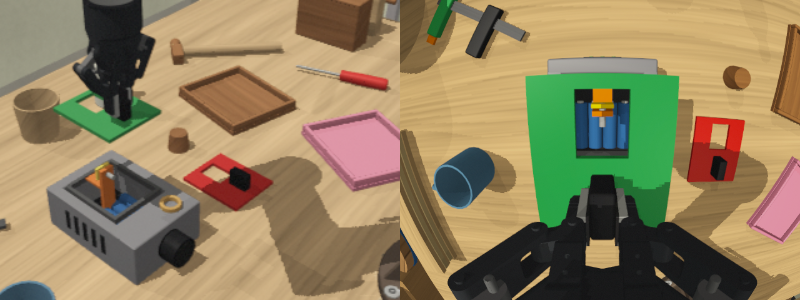

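The cover is held level and clear of the tongue. Next I'll carry it to above the tray.

{"api": "move_arm", "payload": {
  "deltas": [
    [0.004,0.018,0,0,0,0.01,1],
    [0.01,0.05,0,0,0,0.03,1],
    [0.018,0.085,0,0,0,0.05,1],
    [0.026,0.12,0,0,0,0.07,1],
    [0.033,0.155,0,0,0,0.09,1],
    [0.04,0.19,0,0,0,0.11,1],
    [0.047,0.225,0,0,0,0.13,1],
    [0.054,0.26,0,0,0,0.15,1]
  ]
}}

```text
time_s: 12.62
ee_pos: [492.9, -47.0, 222.4]
tcp_rot: [0.0, 0.996, -0.093, -0.001]
ft_force: [0.6, 0.5, -1.2]
grip_width: 15.2
grasp_force: 43.0
```

```bash
python3 -c "
from h import *
go(W(TRAY,[-26,0,224]),TRAY[1])"
```

```text
t 12.62 at [492.9 -47.  222.4] to [ 521.4 -200.6  224. ] shift [ 0.0565  0.1457 -0.0016] rot [0.001 0.002 0.073] F [ 0.64  0.55 -1.24] w 15.2 43.0
```

{"api": "move_arm", "payload": {
  "deltas": [
    [0.013,0.035,0,0,0,0.018,1],
    [0.026,0.067,0,0,0,0.035,1],
    [0.038,0.098,0,0,0,0.05,1],
    [0.048,0.124,0,0,0,0.062,1],
    [0.054,0.14,0,0,0,0.07,1],
    [0.056,0.145,0,0,0,0.073,1],
    [0.056,0.145,0,0,0,0.073,1],
    [0.056,0.145,0,0,0,0.073,1]
  ]
}}

```text
time_s: 13.28
ee_pos: [521.3, -197.8, 222.7]
tcp_rot: [-0.0, 0.992, -0.129, -0.001]
ft_force: [-0.5, -0.0, -1.4]
grip_width: 15.6
grasp_force: 43.0
```

```bash
cat > m3.py <<'E'
from h import *
from plant import camera
go(W(TRAY,[-26,0,60]),TRAY[1])
q,d=camera("side");P=cloud("side",d);h=cv2.cvtColor(q,cv2.COLOR_RGB2HSV)
g=biggest((h[...,0]>50)&(h[...,0]<75)&(h[...,1]>120)&(P[...,1]<0)&(P[...,0]>400))
v,u=np.nonzero(g);z=np.median(P[g][:,2]);print("side green z",z,rect(plane("side",np.c_[u,v],z)))
E
python3 m3.py
```

```text
t 13.28 at [ 521.3 -197.8  222.7] to [ 521.4 -200.6   60. ] shift [0.0011 0.0027 0.1627] rot [0.    0.002 0.001] F [-0.46 -0.   -1.37] w 15.6 43.0
side green z 216.5376298787511 (array([ 543.5, -200. ]), array([102.8, 123.2]), 74.69)
```

{"api": "move_arm", "payload": {
  "deltas": [
    [0,0.001,0.02,0,0,0,1],
    [0.001,0.002,0.05,0,0,0,1],
    [0.001,0.002,0.08,0,0,0,1],
    [0.001,0.002,0.11,0,0,0,1],
    [0.001,0.002,0.14,0,0,0,1],
    [0.001,0.002,0.155,0,0,0,1],
    [0.001,0.002,0.163,0,0,0,1],
    [0.001,0.002,0.163,0,0,0,1]
  ]
}}

```text
time_s: 14.0
ee_pos: [521.5, -199.1, 59.6]
tcp_rot: [0.0, 0.992, -0.128, -0.002]
ft_force: [-1.0, -0.5, -1.3]
grip_width: 15.4
grasp_force: 42.9
```

```bash
python3 m3.py
```

```text
t 14.0 at [ 521.5 -199.1   59.6] to [ 521.4 -200.6   60. ] shift [ 0.0002  0.0015 -0.0004] rot [0.001 0.003 0.003] F [-1.   -0.48 -1.28] w 15.4 42.9
side green z 53.2583236385789 (array([ 543.8, -202.2]), array([101.6, 122. ]), 75.28)
```

{"api": "move_arm", "payload": {
  "deltas": [
    [0,0.001,0.01,0,0,0,1],
    [0,0.001,0.02,0,0,0,1],
    [0,0.001,0.028,0,0,0,1],
    [0,0.001,0.034,0,0,0,1],
    [0,0.001,0.037,0,0,0,1],
    [0,0.001,0.039,0,0,0,1],
    [0,0.001,0.04,0,0,0,1],
    [0,0.001,0.04,0,0,0,1]
  ]
}}

```text
time_s: 14.72
ee_pos: [522.3, -201.2, 21.0]
tcp_rot: [0.0, 0.992, -0.129, -0.0]
ft_force: [-0.2, 0.7, -1.0]
grip_width: 15.3
grasp_force: 42.9
```

{"api": "move_arm", "payload": {
  "deltas": [
    [0,0,0.001,0,0,0,1],
    [0,0,0.002,0,0,0,1],
    [0,0,0.002,0,0,0,1],
    [0,0,0.002,0,0,0,1]
  ]
}}

```text
time_s: 15.05
ee_pos: [522.5, -201.2, 19.5]
tcp_rot: [0.0, 0.992, -0.129, 0.0]
ft_force: [-0.1, 0.5, 1.9]
grip_width: 15.4
grasp_force: 43.3
```

{"api": "move_arm", "payload": {
  "deltas": [
    [0,0,0.0005,0,0,0,1],
    [0,0,0.001,0,0,0,1],
    [0,0,0.001,0,0,0,1],
    [0,0,0.001,0,0,0,1]
  ]
}}

```text
time_s: 15.38
ee_pos: [522.5, -201.2, 19.5]
tcp_rot: [0.0, 0.992, -0.129, 0.001]
ft_force: [-4.7, 2.7, 13.1]
grip_width: 15.1
grasp_force: 45.0
```

```bash
python3 m3.py
```

```text
t 15.38 at [ 522.5 -201.2   19.5] to [ 521.4 -200.6   60. ] shift [-0.0013 -0.0003 -0.0405] rot [ 0.    -0.001  0.002] F [-4.74  2.71 13.06] w 15.1 45.0
side green z 13.312703881643694 (array([ 545.5, -205.5]), array([102.3, 123.1]), 75.48)
```

It is seated, with 13 N up and the panel top at z ≈ 13. I'll ease off 1 mm and then release.

{"api": "move_arm", "payload": {
  "deltas": [
    [0,0,-0.001,0,0,0,1],
    [0,0,-0.001,0,0,0,1],
    [0,0,-0.001,0,0,0,0.5],
    [0,0,-0.001,0,0,0,0.5],
    [0,0,-0.001,0,0,0,0.5],
    [0,0,-0.001,0,0,0,0.5],
    [0,0,-0.001,0,0,0,0.5]
  ]
}}

```text
time_s: 16.02
ee_pos: [522.2, -201.2, 18.9]
tcp_rot: [0.0, 0.992, -0.129, -0.0]
ft_force: [-0.6, 0.0, -0.4]
grip_width: 43.0
grasp_force: 0.0
```

{"api": "move_arm", "payload": {
  "deltas": [
    [0,0,-0.005,0,0,0,0.5],
    [0,0,-0.02,0,0,0,0.5],
    [0,0,-0.05,0,0,0,0.5],
    [0,0,-0.085,0,0,0,0.5],
    [0,0,-0.12,0,0,0,0.5],
    [0,0,-0.15,0,0,0,0.5],
    [0,0,-0.15,0,0,0,0.5],
    [0,0,-0.15,0,0,0,0.5]
  ]
}}

```text
time_s: 16.68
ee_pos: [523.4, -201.3, 171.7]
tcp_rot: [-0.0, 0.992, -0.129, 0.002]
ft_force: [0.2, 0.1, -0.5]
grip_width: 42.7
grasp_force: 0.0
```

```bash
python3 m3.py
python3 - <<'E'
from h import *
from plant import camera
P0=cloud("side",camera("side")[1])
q,_=camera("side");t,_=camera("top")
cv2.imwrite("pics/c4.png",np.hstack([cv2.resize(q,(400,300)),cv2.resize(t[120:360,210:530],(400,300))])[:,:,::-1])
E
```

```text
t 16.68 at [ 523.4 -201.3  171.7] to [ 521.4 -200.6   60. ] shift [-0.0026  0.      0.1116] rot [-0.001 -0.005  0.001] F [ 0.16  0.11 -0.53] w 42.7 0.0
side green z 13.289714909451348 (array([ 545.3, -206. ]), array([102.8, 122.7]), 75.04)
```

View pics/c4.png

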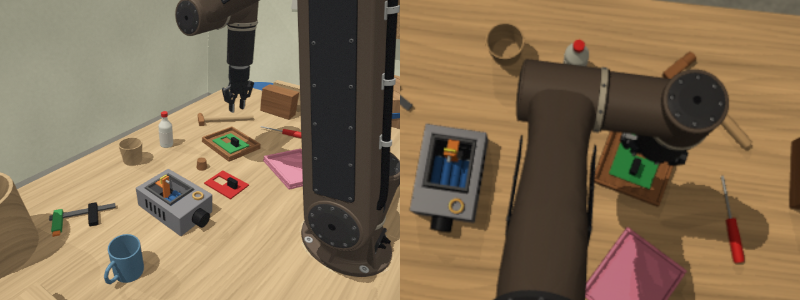

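The cover lies in the brown tray with its bar up (top-view half, about (630,165)), and everything else looks to be in place. One flatness check, then I'll hand in.

Run:
```python
from h import *
from plant import camera,job
q,d=camera("side");P=cloud("side",d);h=cv2.cvtColor(q,cv2.COLOR_RGB2HSV)
g=biggest((h[...,0]>50)&(h[...,0]<75)&(h[...,1]>120)&(P[...,1]<0)&(P[...,0]>400))
X=P[cv2.erode(g.astype(np.uint8),np.ones((3,3)))>0];X=X[abs(X[:,2]-13)<15]
a=np.linalg.lstsq(np.c_[X[:,:2]-X[:,:2].mean(0),np.ones(len(X))],X[:,2],rcond=None)[0];print(len(X),a)
c=np.array([545.5,-206,0])-TRAY[0];print("in tray",Ro.from_euler('z',14.9,degrees=True).apply(c))
if np.hypot(*a[:2])<0.045: print(job.sign_off())
```

```text
427 [-4.02759206e-03  3.77483924e-03  1.34625272e+01]
in tray [-1.30064871  0.99915611  0.        ]
the job is handed in; nothing more can be done
None
```

The job is handed in: the pad was pressed to about 10.5 N and the cover sprang up. I then lifted it off and laid it flat, bar up, on the tray floor; by my measurements it is within about 2 mm of the tray's middle and tilted about 0.006 rad.

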